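Push the red lid board out over the ledge's end

TASK

Two tea-box lid boards, a red one and a blue one, lie side by side on the low wooden packing ledge. With the fingertips, push the red board along the ledge until about 4 cm of it sticks out past the brass-marked open end on the robot's right, so that the packer can take it by its edge; it should lie flat and roughly straight along the ledge. Only push it, never lift it or let it fall, and leave the blue board with the gold box on it and everything else where they are.

Things in the scene. Friction and masses are not known exactly. Their poses are not given: they have to be found in the camera images.
- ledge: the fixed low wooden packing ledge on the table, 270 mm (its x) by 360 mm (its y), flat top 60 mm above the table. Origin at the centre of its footprint, at table height. It is turned by up to about 0.3 rad. Its y axis runs along the ledge; the open end, marked with a brass strip, is the -y end (to the robot's right), 180 mm from the origin.
- ledge_end (a point): the middle of the ledge's open end: on the top edge of the brass-marked end face, 60 mm above the table; axes as the ledge's.
- red_board: the red board to be pushed: a loose flat rigid rectangle, 110 mm (its x, across the ledge) by 150 mm (its y, along the ledge) by 6 mm thick, about 80 g, lying on the ledge. Origin at the centre of its underside; its -y edge leads towards the open end. It starts wholly on the ledge, within about 0.1 rad of straight. It slides freely with nothing guiding it, so a push off its middle turns it.
- red_lead (a point): the middle of the red board's leading (-y) edge, half-way up its thickness; axes as the board's.
- blue_board: a blue board of the same size as the red one (110 x 150 x 6 mm), lying beside it on the ledge with about 10 to 30 mm between them, on either side. Origin at the centre of its underside. To be left alone.
- gold_box: a small gold (yellow) tea box, 45 x 35 x 28 mm, standing on the blue board; origin at the centre of its underside. To be left alone.
- red_tin: a tall red tea tin, diameter 72 mm, 120 mm high, on the table to the robot's left; origin at the centre of its underside. To be left alone.
- green_tin: a green tea jar, diameter 64 mm, 100 mm high, on the table to the robot's right; origin at the centre of its underside. To be left alone.
- tea_cup: a white tea cup, diameter 68 mm, 55 mm high, on the table to the robot's right; origin at the centre of its underside. To be left alone.
- white_box: a white carton, 80 x 60 x 45 mm, on the table to the robot's left; origin at the centre of its underside. To be left alone.
Not all that is in view belongs to the job. Several things have the shape of the red_board; the one meant has the colours described above.

How it is judged (in metres and radians):
On the way:
1. the red board's leading edge shows past the open end of the ledge (y of red_lead in the frame of ledge_end below -0.005 m), for 0.1 s.
At the end, for the whole second after the job is handed in: the red board lies flat and at rest on the ledge with 28 to 52 mm of it past the open end, within 0.2 rad of straight along the ledge; the blue board has moved less than 12 mm and each other thing less than 15 mm (y of red_lead in the frame of ledge_end between -0.052 and -0.028 m and angle between the y axis of red_board and the y axis of ledge, either way round below 0.2 rad and angle between red_board's own z axis and vertical below 0.04 rad and height (world z) of red_board between 0.056 and 0.064 m and linear speed of red_board below 0.01 m/s and angular speed of red_board below 0.05 rad/s and distance of blue_board from where it was at the start of the episode below 0.012 m and distance of each of gold_box, red_tin, green_tin, tea_cup, white_box from where it was at the start of the episode below 0.015 m); the robot touches nothing.
It fails at once if the red board is lifted, carried or tipped (height (world z) of red_board above 0.072 m or angle between red_board's own z axis and vertical above 0.12 rad).
It fails at once if the red board falls off the ledge (height (world z) of red_board below 0.05 m).
It fails at once if the blue board is disturbed (distance of blue_board from where it was at the start of the episode above 0.012 m).
It fails at once if the gold box, a tin, the cup or the white carton is moved or tipped (distance of any of gold_box, red_tin, green_tin, tea_cup, white_box from where it was at the start of the episode above 0.015 m or angle between any of gold_box, red_tin, green_tin, tea_cup, white_box's own z axis and vertical above 0.25 rad).
It also fails if it takes over 38 s, if anything falls off the work surface, if the arm or the gripper's body presses on something with over 40 N, if the wrist force passes 120 N, or if a joint passes its speed limit or range.

ROBOT

A 6-joint arm with a two-finger parallel gripper is mounted at the origin on the work surface. World frame = base frame: x ahead of the robot, y to its left, z up, the work surface at z = 0. Lengths are in mm, angles in rad, forces in N, time in s.
With the tool pointing down it reaches from about 275 to 750 mm from the base axis. Payload 10.2 kg.
Tool frame: the origin (TCP) lies between the finger pads; the fingertips stand 17 mm ahead of it and the grasp point (between the pads) lies 2 mm behind it; z points along the fingers, y is the line along which they close (so a half turn about z gives the same grasp; the last joint's range is limited). The gripper opens to 85 mm and grips with 20 to 120 N. Pads are 22 mm wide; open, the fingers measure 114 mm over their backs; the gripper's body (76 mm by 85 mm) begins 54 mm behind the grasp point. The pads swing forward as they close: fully open they stand 13 mm farther back than shut.
Start: joints at [1.119, 0.313, 1.498, -0, 1.331, -0.223], TCP at [119.087, 511.321, 248.294] pointing down, gripper open.
Joint ranges: [-2.94, 2.94], [-0.97, 2.17], [0.19, 2.56], [-1.23, 4.37], [0.02, 3.11], [-2.88, 2.88]. Speed limits (rad/s): [2.39, 2.39, 3.01, 3.14, 3.14, 3.14].

INTERFACE

Orientations are given as a unit quaternion [w, x, y, z].
In Python, from rig import * gives the robot as it stands.
- The arm moves only by the tool step_arm, never from a script. Its argument "commands" is text: rows parted by semicolons, each of 7 numbers parted by spaces: the opening, from 0 (shut) to 1 (fully open), then the shift along the tool's x, y, z in cm, then the turn, a rotation vector about the tool's x, y, z in rad. In form: hand x y z rx ry rz; .... A call has 1 to 20 rows; each row is the pose to reach, as a shift and turn from the pose commanded when the call began, along the tool's axes at that moment; what a row does not reach only later rows make up. A row lasts 1/12 s, in which the tool goes at most 41.7 mm and 7.16 degrees, less where a joint would pass 70% of its speed; a pose out of reach is approached as far as the arm can. A call with a gripper value outside its range is refused whole. The fingers move at their own pace and stop on an object; "newtons" is the grip in N (left out, the last holds). Time passes only in rows, so rows that repeat a pose let the fingers close. It gives the time, the measured TCP pose, the force, the opening and the grip force at its end, in the units of the state.
- sense(): the state, without advancing time (a new reading comes with each control period).
- capture(name): name is "side" or "top" or "wrist"; returns the picture (400x640x3 uint8, red, green, blue); there is no depth.
- camera_model(name): a dict with "mtx" (3x3 intrinsics, pixels), "eye" and "rotation" of the camera in the world. Camera axes: x right, y down, z forward; pixel columns grow to the right and rows downward; lengths in mm; the calibration is good to about 2 mm. A picture is of the moment at which its call begins: read the wrist's pose just before it. camera_model takes no time and is no camera call; for the wrist camera it gives the pose at the moment of the call.
- finish_job(): hands the job in; it is judged then, once.
Trained networks look in the newest picture that a camera, given by its name, has taken for a name from the list of things; names that differ only in an ending like _2 or _b are one class to them, and where a whole thing is asked for, a point or a joint stands for the part that bears it (a point fixed in the world has none). Each returns a list of dicts, best first, with "score" (0 to 1); they miss things now and then, are a little off and sometimes report something else, mostly with a low value. They report only what shows in the picture. A call takes as long as a camera call. They do not tell look-alikes from the thing itself.
- search_frame(camera, label): "rect" ([centre column, centre row, width, height] in pixels, round what is visible of it).
- trace(camera, label): "mask" (400x640 bool, what is visible of it) and "rect" ([centre column, centre row, width, height] in pixels, round what is visible of it).
- spot_point(camera, label): "xy" ([column, row] in pixels: a listed point, or the origin of a listed thing).
The state is a dict: "time_s": time; "joints": joint angles; "dq": joint speeds; "tau": joint torques, N m; "eef_pos": TCP position; "ee_rot": TCP orientation; "force": force on the tool from outside, world axes, zero at the start; "wrist_torque": the same for the moment, N m; "grip_width": opening from 0.0 (shut) to 1.0 (fully open); "grip_force": force on a finger pad.
Only numpy, scipy, OpenCV 4.12 (cv2) and the standard library are available. Lean on these libraries where they do the work, as an engineer would, in place of code of your own. Each camera call takes 0.05 s, during which the arm holds its last target. There are 200 camera calls.

## Working session

There is one attempt and no reset: what is moved stays moved. The work goes in short steps, Python scripts to look and compute and a tool call to move; the robot and the scene stay as the last step left them, time stands still between calls to the robot, and variables do not carry over. Pictures are saved under pics/ and viewed, at most 10 in all, crops included, and the job is handed in when it is done.

Besides the shell and the picture viewer there is one more tool, called after "Emit:" by a JSON object that holds its "api" and its "payload". step_arm: Moves the arm, as the interface text tells. Its arguments: {"type":"object","properties":{"commands":{"type":"string"},"newtons":{"type":"number"}},"required":["commands"]}

```bash
mkdir -p pics; ls
python3 - <<'E'
from rig import *
import cv2,numpy as np
for n in ("top","side"):
    im=capture(n); cv2.imwrite(f"pics/{n}0.png",im[...,::-1])
    m=camera_model(n); print(n,np.round(m["mtx"],1).tolist(),np.round(m["eye"]),np.round(m["rotation"],3).tolist())
s=sense();print(s["time_s"],s["eef_pos"],s["ee_rot"])
E
```

```text
pics
top [[507.5, 0.0, 320.5], [0.0, 507.5, 198.9], [0.0, 0.0, 1.0]] [ 226.    4. 1431.] [0.073, -0.69, 0.716, -0.076]
side [[409.3, 0.0, 321.5], [0.0, 409.3, 201.9], [0.0, 0.0, 1.0]] [ 367. -696.  898.] [-0.343, 0.934, -0.095, 0.036]
0.1 [118.98799145 511.13214512 247.80977637] [-1.83938824e-04  1.14139415e-01  9.93464585e-01 -5.27475704e-04]
```

View pics/top0.png

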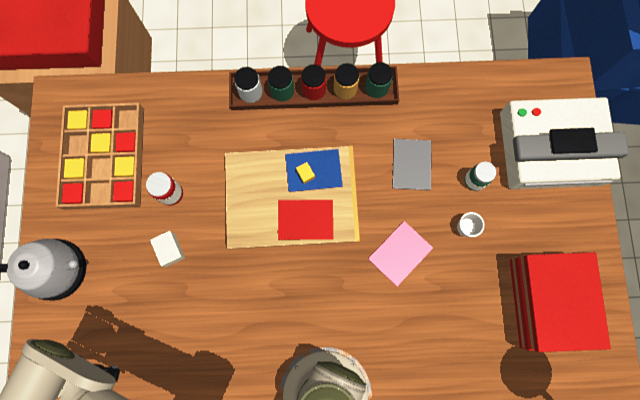

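View pics/side0.png

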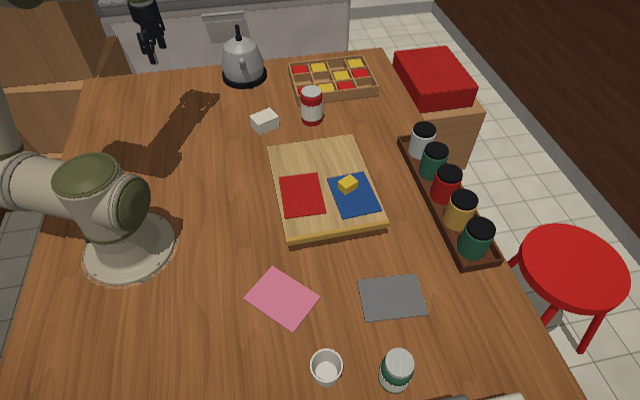

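The top view shows four candidates: a red board on the ledge at (305,220), a pink card at (401,253), a grey one at (412,164) and a red stack at (560,300). The one on the ledge beside the blue board with the gold box (313,171) fits. I'll measure it and confirm with a crop.

```bash
cat > h.py <<'E'
from rig import *
import cv2,numpy as np
from scipy.spatial.transform import Rotation as R
def rot(q): return R.from_quat(np.roll(np.asarray(q,float),-1)).as_matrix()
def ray(n,uv,z):
    m=camera_model(n); q=np.asarray(m["rotation"],float); A=rot(q) if q.size==4 else q
    uv=np.atleast_2d(uv); d=(np.linalg.inv(m["mtx"])@np.c_[uv,np.ones(len(uv))].T).T@A.T
    e=np.asarray(m["eye"]); return e+d*((z-e[2])/d[:,2])[:,None]
def quad(mask):
    c=max(cv2.findContours(mask.astype(np.uint8),cv2.RETR_EXTERNAL,cv2.CHAIN_APPROX_NONE)[0],key=cv2.contourArea)
    return c[:,0].astype(float)
def fit(n,mask,z):
    p=ray(n,quad(mask),z)[:,:2]; (c,s,a)=cv2.minAreaRect(p.astype(np.float32))
    return np.round(c,1),np.round(s,1),round(a,1)
E
python3 - <<'E'
from h import *
im=capture("top"); h=cv2.cvtColor(im,cv2.COLOR_RGB2HSV)
roi=np.zeros(h.shape[:2],bool); roi[140:255,215:365]=1
red=roi&((h[...,0]<6)|(h[...,0]>174))&(h[...,1]>180)&(h[...,2]>90)
blue=roi&(h[...,0]>100)&(h[...,0]<130)&(h[...,1]>120)
print("red",red.sum(),fit("top",red,66)); print("blue",fit("top",blue,66))
c=ray("top",[[225,154],[354,146],[359,241],[228,248]],60);print(np.round(c))
for l in("ledge","red_tin","white_box","green_tin","tea_cup"):
    for t in trace("top",l)[:2]:
        print(l,round(t["score"],2),np.round(t["rect"]),fit("top",t["mask"],60 if l=="ledge" else 30))
print([ (np.round(t["xy"]),t["score"],np.round(ray("top",t["xy"],60))) for t in spot_point("top","ledge_end")[:2]])
print([ (np.round(t["xy"]),t["score"],np.round(ray("top",t["xy"],63))) for t in spot_point("top","red_lead")[:2]])
cv2.imwrite("pics/crop.png",cv2.resize(im[135:260,210:450,::-1],None,fx=3.2,fy=3.2,interpolation=cv2.INTER_CUBIC))
E
```

```text
red 2161 (array([463.5,  37. ]), array([148.4, 107.8]), 87.8)
blue (array([602.3,   8.9]), array([107. , 147.9]), 3.7)
[[ 660.  256.   60.]
 [ 669. -108.   60.]
 [ 399. -108.   60.]
 [ 394.  248.   60.]]
ledge 0.67 [290. 196. 133. 105.] (array([532.3,  74.4]), array([272. , 360.7]), 1.0)
red_tin 0.77 [166. 189.  35.  33.] (array([575.4, 434.2]), array([114.4,  72.2]), 51.4)
white_box 0.98 [169. 250.  35.  35.] (array([403.6, 421.7]), array([88.7, 70.5]), 22.9)
white_box 0.42 [167. 189.  37.  34.] (array([572.9, 433.2]), array([109.8,  71.3]), 52.6)
green_tin 0.83 [480. 175.  26.  28.] (array([ 577.2, -464.6]), array([61.5, 97.6]), 41.7)
green_tin 0.46 [168. 247.  33.  36.] (array([403.8, 421.5]), array([91.3, 70.5]), 24.3)
tea_cup 0.86 [470. 222.  31.  31.] (array([ 439.3, -422.6]), array([73.7, 67.9]), 87.8)
[(array([356., 191.]), 0.84, array([[ 539., -108.,   60.]]))]
[(array([334., 218.]), 0.8, array([[466., -42.,  63.]])), (array([412., 141.]), 0.69, array([[ 676., -273.,   63.]]))]
```

View pics/crop.png

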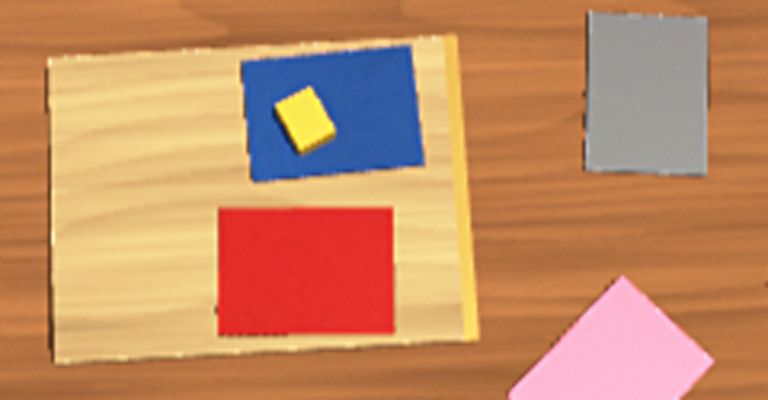

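The crop confirms the red board on the ledge beside the blue one: red spans about (278–333, 200–240) in the top picture, and the brass end runs from (354,146) to (359,241). The red board must move about 107 mm along -y. I'll push its rear edge with two spread fingertips, and first go above the spot behind that edge.

Emit:
{"api": "step_arm", "payload": {"commands": "0.45 -41.7 -26.3 0 0 0 1.316; 0.45 -41.7 -26.3 0 0 0 1.316; 0.45 -41.7 -26.3 0 0 0 1.316; 0.45 -41.7 -26.3 0 0 0 1.316; 0.45 -41.7 -26.3 0 0 0 1.316; 0.45 -41.7 -26.3 0 0 0 1.316; 0.45 -41.7 -26.3 0 0 0 1.316; 0.45 -41.7 -26.3 0 0 0 1.316; 0.45 -41.7 -26.3 0 0 0 1.316; 0.45 -41.7 -26.3 0 0 0 1.316; 0.45 -41.7 -26.3 0 0 0 1.316; 0.45 -41.7 -26.3 0 0 0 1.316; 0.45 -41.7 -26.3 0 0 0 1.316; 0.45 -41.7 -26.3 0 0 0 1.316; 0.45 -41.7 -26.3 0 0 0 1.316; 0.45 -41.7 -26.3 0 0 0 1.316; 0.45 -41.7 -26.3 0 0 0 1.316; 0.45 -41.7 -26.3 0 0 0 1.316"}}

```text
time_s: 2.0
eef_pos: [465.1, 161.3, 248.5]
ee_rot: [0.0, 0.697, 0.717, 0.0]
force: [-0.0, 0.8, -0.1]
grip_width: 0.451
grip_force: 0.0
```

Run:
```python
from h import *
im=capture("wrist"); h=cv2.cvtColor(im,cv2.COLOR_RGB2HSV)
cv2.imwrite("pics/w1.png",im[...,::-1])
red=((h[...,0]<6)|(h[...,0]>174))&(h[...,1]>180)&(h[...,2]>90)
c=quad(red); print(c.min(0),c.max(0),fit("wrist",red,66))
```

```text
[272. 220.] [363. 325.] (array([463.9,  37. ]), array([148.6, 109.5]), 88.1)
```

View pics/w1.png

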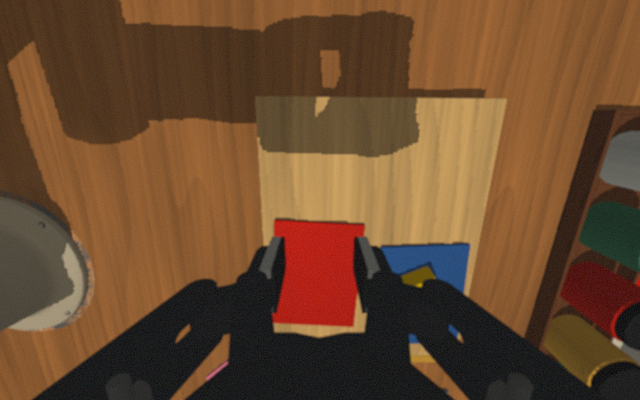

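The wrist view shows the red board at about (272–363, 220–325) ahead of the fingers. Its fit of (463.9, 37.0) agrees with the top view. I'll descend behind the rear edge.

Emit:
{"api": "step_arm", "payload": {"commands": "0.45 0 0 4 0 0 0; 0.45 0 0 8 0 0 0; 0.45 0 0 12 0 0 0; 0.45 0 0 15 0 0 0; 0.45 0 0 15.8 0 0 0; 0.45 0 0 15.8 0 0 0; 0.45 0 0 15.8 0 0 0"}}

```text
time_s: 2.63
eef_pos: [466.3, 160.8, 91.7]
ee_rot: [0.001, 0.698, 0.716, 0.001]
force: [0.6, 0.9, 0.8]
grip_width: 0.45
grip_force: 0.0
```

Emit:
{"api": "step_arm", "payload": {"commands": "0.45 0 0 0.2 0 0 0; 0.45 0 0 0.4 0 0 0; 0.45 0 0 0.6 0 0 0; 0.45 0 0 0.8 0 0 0; 0.45 0 0 0.8 0 0 0"}}

```text
time_s: 3.05
eef_pos: [465.6, 160.6, 82.3]
ee_rot: [0.0, 0.698, 0.716, 0.0]
force: [-0.3, -0.7, -0.1]
grip_width: 0.45
grip_force: 0.0
```

Emit:
{"api": "step_arm", "payload": {"commands": "0.45 0 0 0.1 0 0 0; 0.45 0 0 0.2 0 0 0; 0.45 0 0 0.3 0 0 0; 0.45 0 0 0.3 0 0 0; 0.45 0 0 0.3 0 0 0"}}

```text
time_s: 3.47
eef_pos: [465.6, 160.6, 79.2]
ee_rot: [-0.0, 0.698, 0.716, -0.0]
force: [-0.3, -0.4, 0.8]
grip_width: 0.45
grip_force: 0.0
```

Emit:
{"api": "step_arm", "payload": {"commands": "0.45 0 0 0.1 0 0 0; 0.45 0 0 0.2 0 0 0; 0.45 0 0 0.2 0 0 0"}}

```text
time_s: 3.72
eef_pos: [465.5, 160.6, 77.1]
ee_rot: [-0.0, 0.698, 0.716, -0.0]
force: [1.1, 0.2, -0.3]
grip_width: 0.45
grip_force: 0.0
```

Emit:
{"api": "step_arm", "payload": {"commands": "0.45 0 0 0.1 0 0 0; 0.45 0 0 0.2 0 0 0; 0.45 0 0 0.2 0 0 0"}}

```text
time_s: 3.97
eef_pos: [465.6, 160.6, 75.7]
ee_rot: [0.0, 0.698, 0.716, 0.0]
force: [-2.3, -0.2, 5.7]
grip_width: 0.449
grip_force: 3.2
```

Emit:
{"api": "step_arm", "payload": {"commands": "0.45 0 0 0.1 0 0 0; 0.45 0 0 0.1 0 0 0; 0.45 0 0 0.1 0 0 0"}}

```text
time_s: 4.22
eef_pos: [465.7, 160.6, 75.7]
ee_rot: [0.0, 0.698, 0.716, 0.0]
force: [-6.0, -1.3, 17.9]
grip_width: 0.45
grip_force: 8.8
```

The fingertips touch the ledge at TCP z = 75.7. I'll raise them to 2 mm clear and push most of the way.

Emit:
{"api": "step_arm", "payload": {"commands": "0.45 0 0 -0.34 0 0 0; 0.45 0 0 -0.34 0 0 0; 0.45 -1 0 -0.34 0 0 0; 0.45 -2 0 -0.34 0 0 0; 0.45 -2.6 0 -0.34 0 0 0; 0.45 -3 0 -0.34 0 0 0; 0.45 -3.4 0 -0.34 0 0 0; 0.45 -3.8 0 -0.34 0 0 0; 0.45 -4.2 0 -0.34 0 0 0; 0.45 -4.6 0 -0.34 0 0 0; 0.45 -5 0 -0.34 0 0 0; 0.45 -5.4 0 -0.34 0 0 0; 0.45 -5.8 0 -0.34 0 0 0; 0.45 -6.2 0 -0.34 0 0 0; 0.45 -6.6 0 -0.34 0 0 0; 0.45 -7 0 -0.34 0 0 0; 0.45 -7 0 -0.34 0 0 0"}}

```text
time_s: 5.63
eef_pos: [467.5, 90.0, 77.7]
ee_rot: [0.0, 0.698, 0.716, -0.0]
force: [0.3, 0.2, 0.1]
grip_width: 0.447
grip_force: 0.0
```

```bash
cat > m.py <<'E'
from h import *
im=capture("top"); h=cv2.cvtColor(im,cv2.COLOR_RGB2HSV)
roi=np.zeros(h.shape[:2],bool); roi[140:260,215:400]=1
red=roi&((h[...,0]<6)|(h[...,0]>174))&(h[...,1]>180)&(h[...,2]>90)
blue=roi&(h[...,0]>100)&(h[...,0]<130)&(h[...,1]>120)
print("red",red.sum(),fit("top",red,66),"ymin",ray("top",quad(red),66)[:,1].min().round(1)); print("blue",fit("top",blue,66))
cv2.imwrite("pics/cur.png",cv2.resize(im[100:290,190:450,::-1],None,fx=3,fy=3,interpolation=cv2.INTER_CUBIC))
print(sense()["eef_pos"])
E
python3 m.py
```

```text
red 1505 (array([469.6, -14.3]), array([108.6, 113. ]), 1.4) ymin -71.5
blue (array([602.4,   8.9]), array([106.9, 148. ]), 3.5)
[467.45932315  90.24407689  77.71375671]
```

View pics/cur.png

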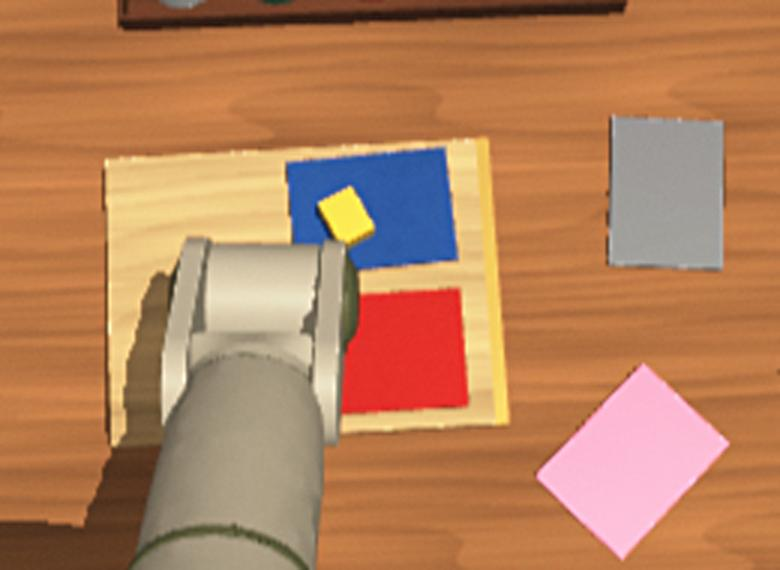

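The board is now straight, with its leading edge at y ≈ -71, and the blue board has not moved. It still needs about 76 mm; I'll push 70 mm and look.

Emit:
{"api": "step_arm", "payload": {"commands": "0.45 -0.4 0 0 0 0 0; 0.45 -0.8 0 0 0 0 0; 0.45 -1.2 0 0 0 0 0; 0.45 -1.6 0 0 0 0 0; 0.45 -2 0 0 0 0 0; 0.45 -2.4 0 0 0 0 0; 0.45 -2.8 0 0 0 0 0; 0.45 -3.2 0 0 0 0 0; 0.45 -3.6 0 0 0 0 0; 0.45 -4 0 0 0 0 0; 0.45 -4.4 0 0 0 0 0; 0.45 -4.8 0 0 0 0 0; 0.45 -5.2 0 0 0 0 0; 0.45 -5.6 0 0 0 0 0; 0.45 -6 0 0 0 0 0; 0.45 -6.4 0 0 0 0 0; 0.45 -6.7 0 0 0 0 0; 0.45 -7 0 0 0 0 0; 0.45 -7 0 0 0 0 0"}}

```text
time_s: 7.27
eef_pos: [469.2, 20.1, 77.7]
ee_rot: [0.0, 0.698, 0.716, -0.0]
force: [-0.6, 0.8, -0.4]
grip_width: 0.452
grip_force: 0.0
```

```bash
python3 m.py
```

```text
red 1361 (array([472.1, -85.2]), array([110.2, 112.3]), 0.7) ymin -141.8
blue (array([604.2,   9. ]), array([103.6, 148.7]), 2.8)
[469.17836842  20.36203548  77.63358486]
```

View pics/cur.png

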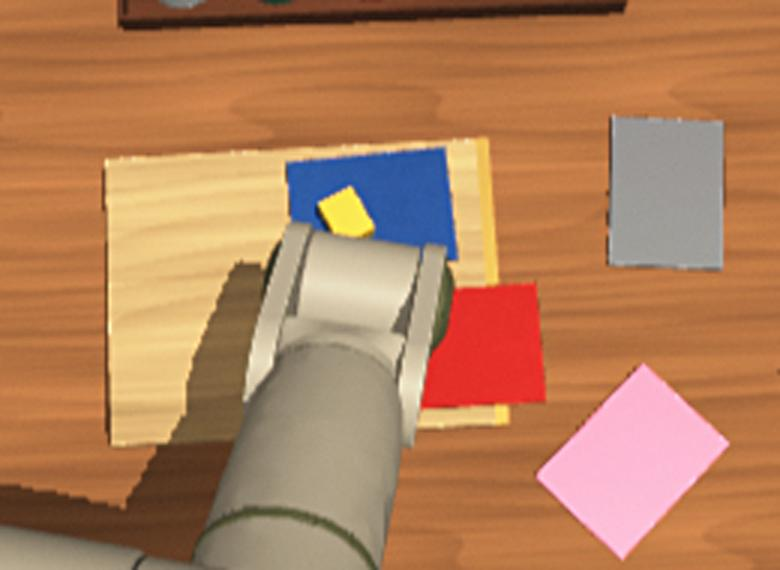

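About 34.5 mm of the board now sticks out, and it is straight. I'll push 5 mm more, back off and rise.

Emit:
{"api": "step_arm", "payload": {"commands": "0.45 -0.2 0 0 0 0 0; 0.45 -0.4 0 0 0 0 0; 0.45 -0.5 0 0 0 0 0; 0.45 -0.5 0 0 0 0 0; 0.45 0.5 0 0 0 0 0; 0.45 2 0 0 0 0 0; 0.45 4 0 0 0 0 0; 0.45 4 0 -1 0 0 0; 0.45 4 0 -4 0 0 0; 0.45 4 0 -8 0 0 0; 0.45 7 0 -12 0 0 0; 0.45 11 0 -16 0 0 0; 0.45 15 0 -17 0 0 0; 0.45 19 0 -17 0 0 0; 0.45 23 0 -17 0 0 0; 0.45 26 0 -17 0 0 0; 0.45 26 0 -17 0 0 0; 0.45 26 0 -17 0 0 0"}}

```text
time_s: 8.82
eef_pos: [461.7, 282.5, 247.8]
ee_rot: [-0.0, 0.697, 0.718, -0.0]
force: [0.3, -0.6, -0.1]
grip_width: 0.451
grip_force: 0.0
```

```bash
python3 m.py
python3 - <<'E'
from h import *
capture("top")
for t in trace("top","ledge")[:1]: print(fit("top",t["mask"],60))
for l in("ledge_end","red_lead"):
    print(l,[np.round(ray("top",t["xy"],60),1).tolist() for t in spot_point("top",l)[:1]])
E
```

```text
red 2145 (array([471.1, -70.9]), array([109.6, 149.7]), 1.7) ymin -146.8
blue (array([602.3,   8.9]), array([107. , 147.9]), 3.7)
[462.04840029 280.98960162 247.69664528]
(array([532.6,  74.2]), array([272.9, 360.8]), 1.0)
ledge_end []
red_lead [[[475.4, -150.7, 60.0]]]
```

View pics/cur.png

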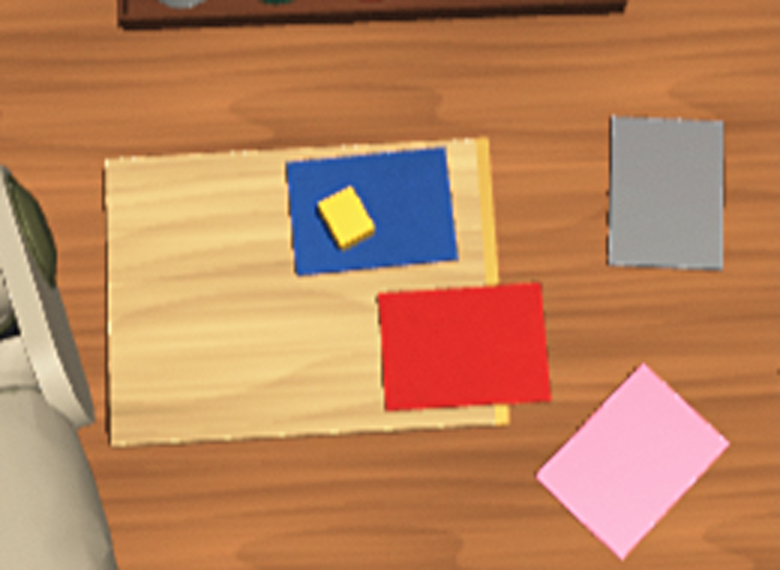

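About 39 mm of the red board overhangs the brass end. It lies straight, the blue board and gold box have not moved, and the arm is clear, so I'll hand it in.

```bash
python3 -c "
from rig import *
print(finish_job())"
```

```text
the job is handed in; nothing more can be done
None
```

I pushed the red board along the ledge until, by the camera measurements, about 39 mm sticks out past the brass end. It lies straight to within about 1°, the blue board and gold box are where they were, and the job is handed in; the interface returned no verdict.

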